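# Find the clear heater well by feel and seat the new cartridge

## Robot

A 6-joint arm with a two-finger parallel gripper is mounted at the origin on the work surface. World frame = base frame: x ahead of the robot, y to its left, z up, the work surface at z = 0. Lengths are in mm, angles in rad, forces in N, time in s.
With the tool pointing down it reaches from about 350 to 800 mm from the base axis. Payload 7.3 kg.
Tool frame: the origin (TCP) lies at the very end of the fingers, on their centre line; the grasp point (between the pads) lies r.grasp_offset behind it (r.grasp_offset is the distance from the TCP to the grasp point, in mm); x points along the fingers, z is the direction in which the jaws open and shut, and the axes are right-handed (so a half turn about x gives the same grasp; the last joint's range is limited). The gripper opens to 85 mm and grips with 20 to 120 N. Pads are 22 mm wide; open, the fingers measure 114 mm over their backs; the gripper's body (76 mm by 85 mm) begins 54 mm behind the grasp point. The pads swing forward as they close: fully open they stand 13 mm farther back than shut.
Start: joints at [-0.146, 0.342, 1.524, -0, 1.275, -0.146], TCP at [525.019, 0.02, 231.322] pointing down, gripper open.
Joint ranges: [-2.53, 2.53], [-0.77, 2.02], [0.04, 2.7], [-1, 4.14], [0.28, 2.66], [-3.11, 3.11]. Speed limits (rad/s): [2.57, 2.57, 3.14, 3.14, 3.14, 3.14].

## Interface

Orientations are given as a unit quaternion [x, y, z, w].
In Python, from bench import r gives the robot as it stands. Calls block until the motion is done:
- r.move_ptp(position, orientation): joint-space move of the TCP to a pose.
- r.servo_line(position, rotation=None, v=150, f_stop=None): straight line of the TCP; rotation=None keeps the orientation; v is the mean speed in mm/s. With f_stop (N) it stops when the force on the tool has changed by that much, and returns True; else False.
- r.move_joints(angles): joint-space move.
- r.gripper_to(opening, strength=None): opening from 0.0 (shut) to 1.0 (fully open); strength is the grip in N (None keeps the last); returns when the fingers have stopped.
- r.pause(seconds).
- r.ik(position, orientation): joint angles nearest the present ones, or None.
- r.observe(): the state.
- r.capture(name): name is "scene" or "side" or "wrist"; returns a dict with "frame" (400x640x3 uint8, blue, green, red), "fx", "fy", "cx", "cy" (pixels), "xyz" and "attitude" of the camera in the world. Camera axes: x right, y down, z forward; pixel columns grow to the right and rows downward; lengths in mm; the calibration is good to about 2 mm. A picture is of the moment at which its call begins. There is no depth.
A pose or a line that the arm cannot do raises r.PlanningError and nothing moves.
- r.close_job(): hands the job in, once; it reports no verdict.
The state is a dict: "clock": time; "joint_pos": joint angles; "joint_velocities": joint speeds; "tau": joint torques, N m; "tcp_pos": TCP position; "tcp_rot": TCP orientation; "ft_force": force on the tool from outside, world axes, zero at the start; "torque": the same for the moment, N m; "finger_gap": opening from 0.0 (shut) to 1.0 (fully open).
Only numpy, scipy, OpenCV 4.12 (cv2) and the standard library are available. Lean on these libraries where they do the work, as an engineer would, in place of code of your own. Each camera call takes 0.05 s, during which the arm holds its last target. There are 200 camera calls.

## Task

Three of the heater's four wells still have the cut-off stub of an old cartridge stuck in the bottom, and by eye they look just like the empty one. Take the new green-banded cartridge from the blue rack, feel in the wells with it, gently, for the one whose floor plate gives under a light push, and press it fully home there until its flange rests on the block, then let go of it. Its glass foot cracks above 30 N, so never push harder than that on anything, and leave the used cartridge and the other things on the bench where they are.

Things in the scene. Friction and masses are not known exactly. Their poses are not given: they have to be found in the camera images.
- cartridge_mid (a point): Middle of the NEW cartridge, white with a green band near its top, loose, upright in one hole of the blue rack. About 80 g, 90 mm tall, on one axis from the bottom: glass foot 24 mm in diameter, 40 mm long; flange 36 mm in diameter, 5 mm thick; grip 28 mm in diameter, 45 mm long. The point is on the axis, 45 mm above the foot's underside (top of the flange); z is up along the axis.
- cartridge_foot: Green glass foot of the new cartridge, its lower edge chamfered 3 mm. Origin: centre of its underside, 45 mm below the middle point. In the rack it stands 22 mm deep in a loose hole. The glass cracks above 30 N.
- well_1 (a point): Centre of the mouth of well 1, level with the top of the aluminium block, 100 mm above the table; z up. A round upright hole 27 mm in diameter, slightly chamfered. All wells are the same outside, and in each a dark surface shows 30 mm below the mouth. The cartridge is fully home when its flange rests on the block, its foot 40 mm deep.
- well_2 (a point): Centre of the mouth of well 2, next to well 1, same sizes. In three of the wells (any three) the dark surface is a stuck stub, which does not give at all. In the empty one it is a floor plate, which gives under a push of about 6 N, sinks with steady resistance as far as 42 mm below the mouth, and stays where it is pushed.
- well_3 (a point): Centre of the mouth of well 3, next to well 2, same sizes.
- well_4 (a point): Centre of the mouth of well 4, same sizes. The wells stand in a row, 55 mm apart, well 1 at the -y end of the heater, well 4 at its +y end.
- heater: Bench heater, fixed: white case 170 x 270 x 50 mm with a green trim and, on it, an aluminium block 90 x 210 mm and 50 mm tall with the four wells. Origin at the centre of its underside on the table; its y axis runs along the row of wells.
- rack: Blue rack, fixed: base 70 x 160 x 8 mm, block 60 x 150 mm on it, top 30 mm above the table, two holes 29 mm in diameter at y = -40 and +40 mm in its frame; the holes' floor is 8 mm above the table. Origin at the centre of its underside; one hole holds the new cartridge, the other the used one.
- used_mid (a point): Middle of the USED cartridge: orange with a red band and an amber foot, same shape and sizes as the new one, loose in the other hole of the rack. Leave it alone.
- amber_bottle: Bystander: amber bottle, 64 mm in diameter, 130 mm tall; origin at the centre of its underside.
- beaker: Bystander: glass beaker, 70 mm in diameter, 85 mm tall; origin at the centre of its underside.
- jar: Bystander: clear jar with blue cap, 56 mm in diameter, 70 mm tall; origin at the centre of its underside.
- red_jar: Bystander: clear jar with red cap, 52 mm in diameter, 65 mm tall; origin at the centre of its underside.
- spatula: Bystander: spatula 180 mm long lying on the table; origin at the middle of its underside.

How it is judged (in metres and radians):
On the way:
1. the new cartridge is lifted clear of the rack (height (world z) of cartridge_foot above 0.035 m), for 0.1 s.
At the end, for the whole second after the job is handed in: The new cartridge stands upright (within 0.1 rad) and still in one of the wells, its foot's underside more than 37.5 mm below the mouth (only the empty well lets it in so far) and within 4 mm of the well's axis, released (((z of cartridge_foot in the frame of well_1 below -0.0375 m and horizontal distance between cartridge_foot and well_1 below 0.004 m) or (z of cartridge_foot in the frame of well_2 below -0.0375 m and horizontal distance between cartridge_foot and well_2 below 0.004 m) or (z of cartridge_foot in the frame of well_3 below -0.0375 m and horizontal distance between cartridge_foot and well_3 below 0.004 m) or (z of cartridge_foot in the frame of well_4 below -0.0375 m and horizontal distance between cartridge_foot and well_4 below 0.004 m)) and angle between cartridge_mid's own z axis and vertical below 0.1 rad and linear speed of cartridge_foot below 0.02 m/s and contact force between cartridge and the fingers below 0.1 N); the robot touches nothing.
It fails at once if the glass foot is loaded above 30 N (contact force between cartridge_foot and anything else above 30 N).
It fails at once if the new cartridge is pressed on the heater with more than 30 N (contact force between cartridge and heater above 30 N).
It fails at once if the used cartridge is moved more than 30 mm (distance of used_mid from where it was at the start of the episode above 0.03 m).
It fails at once if another loose thing on the bench is moved more than 30 mm (distance of any of amber_bottle, beaker, jar, red_jar, spatula from where it was at the start of the episode above 0.03 m).
It also fails if it takes over 58 s, if anything falls off the work surface, if the arm or the gripper's body presses on something with over 40 N, if the wrist force passes 120 N, or if a joint passes its speed limit or range.

## Working session

There is one attempt and no reset: what is moved stays moved. The work goes in short steps, each a Python script; the robot and the scene stay as the last script left them, time stands still between calls to the robot, and variables do not carry over. Pictures are saved under pics/ and viewed, on a budget of 10 in all, crops included, one or two more only if the job needs it, and the job is handed in when it is done.

```bash
ls; mkdir -p pics
python3 - <<'E'
from bench import r
import cv2
o=r.observe();print(o['clock'],o['tcp_rot'],o['ft_force'],r.grasp_offset)
for n in ("scene","side"):
    c=r.capture(n);cv2.imwrite(f"pics/{n}0.png",c["frame"]);print(n,c["fx"],c["cx"],c["cy"],c["xyz"],c["attitude"])
E
```

```text
pics
0.0 [6.39044510e-05 7.07658030e-01 7.65202211e-05 7.06555095e-01] [ 0.67620935 -0.28025086 -0.46700616] 18.700000000000003
scene 443.12262096528434 313.13504721540505 203.43735896685345 [1424.45389175 -966.44735965  888.78060875] [ 0.82424782  0.32061497 -0.17828911 -0.43131725]
side 374.1196240168655 316.71109736006736 195.9907795349513 [ 253.64862577 -850.70981262  782.52715585] [ 0.88842749 -0.189928    0.09494335 -0.40695173]
```

View pics/scene0.png

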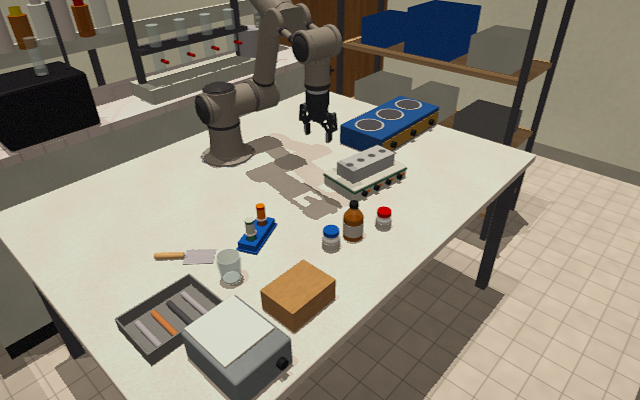

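View pics/side0.png

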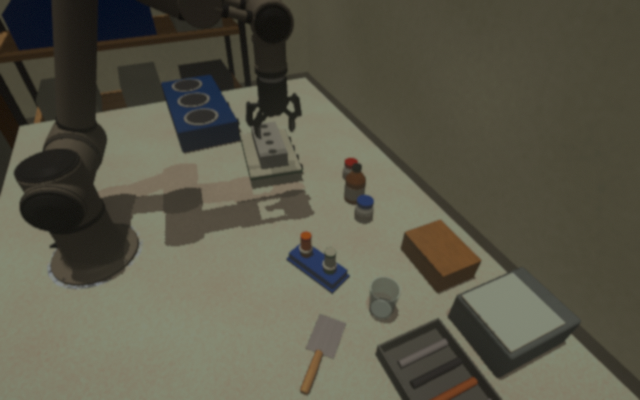

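The scene view shows the new cartridge's top at about (250,219), the used one's at (261,206), and the well mouths from (347,164) to (385,152). In the side view, the new cartridge's top is at (330,252), the used one's at (306,236), and the block at (270,145).

```bash
cat > h.py <<'E'
import numpy as np, cv2
from scipy.spatial.transform import Rotation as R
from bench import r
def ray(c,u,v):
    d=R.from_quat(c["attitude"]).apply([(u-c["cx"])/c["fx"],(v-c["cy"])/c["fy"],1.]);return np.array(c["xyz"]),d
def onplane(c,u,v,z):
    p,d=ray(c,u,v);return p+d*(z-p[2])/d[2]
def tri(a,b):
    A=np.zeros((3,3));B=np.zeros(3)
    for p,d in (a,b):
        d=d/np.linalg.norm(d);M=np.eye(3)-np.outer(d,d);A+=M;B+=M@p
    return np.linalg.solve(A,B)
def down(yaw):  # tool x down, jaw (tool z) along world (cos yaw, sin yaw)
    z=np.array([np.cos(yaw),np.sin(yaw),0]);x=np.array([0,0,-1.]);return R.from_matrix(np.c_[x,np.cross(z,x),z]).as_quat()
E
python3 - <<'E'
from h import *
s=r.capture("scene");d=r.capture("side")
for n,a,b in(("new",(250,219),(330,251)),("used",(261,206),(306,236))):
    print(n,tri(ray(s,*a),ray(d,*b)).round(), onplane(s,*a,98).round(),onplane(d,*b,98).round())
for n,a in(("w1",(347,164)),("w4",(385,152))): print(n,onplane(s,*a,100).round())
w=r.capture("wrist");print(w["xyz"],w["attitude"],w["fx"],R.from_quat(r.observe()["tcp_rot"]).as_matrix().round(2),R.from_quat(w["attitude"]).as_matrix().round(2))
E
```

```text
new [ 540. -321.   97.] [ 539. -318.   98.] [ 539. -325.   98.]
used [ 508. -249.   93.] [ 512. -250.   98.] [ 505. -257.   98.]
w1 [546. 134. 100.]
w4 [595. 299. 100.]
[526.02384566  70.10907886 373.30687139] [ 9.89990645e-01  4.16751148e-04 -5.42551265e-04  1.41131336e-01] 297.25714628766787 [[-0.  0.  1.]
 [ 0.  1. -0.]
 [-1.  0. -0.]] [[ 1.    0.   -0.  ]
 [ 0.   -0.96 -0.28]
 [-0.    0.28 -0.96]]
```

Run:
```python
from h import *
t=np.array([49,165])/172.
C=np.array([571,216])
def shot(n):
    c=r.capture("wrist");cv2.imwrite(f"pics/{n}.png",c["frame"]);np.save(f"pics/{n}.npy",c,allow_pickle=True)
r.move_ptp([*(C-50*t),230],down(-0.29));shot("wh")
r.move_ptp([540,-321,200],down(0.42));shot("wr")
print(r.observe()["clock"],r.observe()["joint_pos"])
```

```text
2.85 [-6.56958455e-01  5.56044391e-01  1.26530955e+00  2.19691677e-04
  1.32006765e+00 -1.07786069e+00]
```

View pics/wh.png

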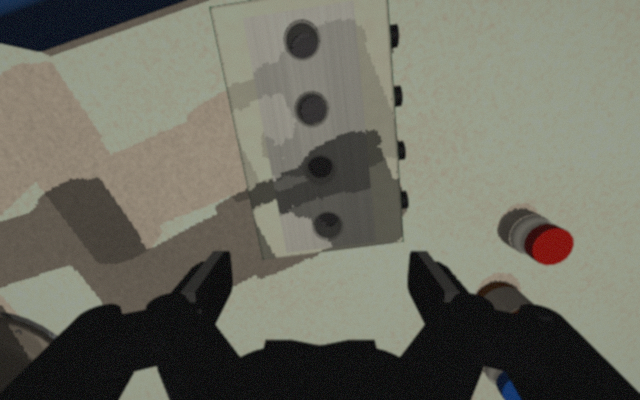

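View pics/wr.png

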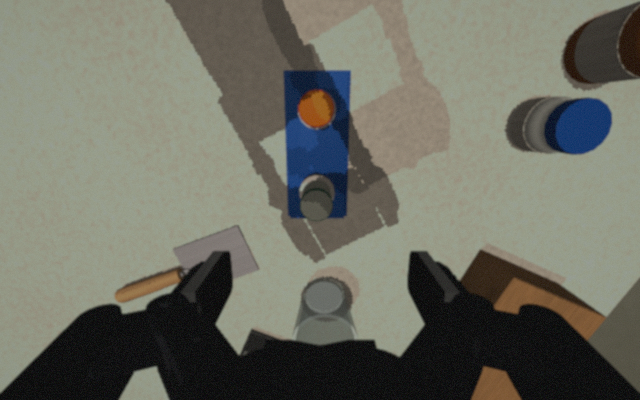

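The heater view shows the wells at about (328,224) for well 1, then (320,167), (312,108) and (302,40) for well 4. In the rack view, the new cartridge's top is at (316,205), the used one's at (317,108), and the beaker is at (325,300).

Run:
```python
from h import *
w=np.load("pics/wh.npy",allow_pickle=True).item();k=np.load("pics/wr.npy",allow_pickle=True).item()
g=cv2.resize(cv2.cvtColor(w["frame"],cv2.COLOR_BGR2GRAY),None,fx=3,fy=3,interpolation=cv2.INTER_CUBIC)
h=cv2.HoughCircles(cv2.medianBlur(g,7),cv2.HOUGH_GRADIENT,1,120,param1=80,param2=18,minRadius=33,maxRadius=66)
print((h[0][:10]/3).round(1))
P=[onplane(w,*a,100) for a in((328,224),(320,167),(312,108),(302,40))]
print(np.round(P,1),[np.linalg.norm(P[i+1]-P[i]).round(1) for i in range(3)])
f=k["frame"]
g=cv2.resize(cv2.cvtColor(f,cv2.COLOR_BGR2GRAY),None,fx=3,fy=3,interpolation=cv2.INTER_CUBIC)
h=cv2.HoughCircles(cv2.medianBlur(g[450:700,800:1100],7),cv2.HOUGH_GRADIENT,1,40,param1=80,param2=15,minRadius=30,maxRadius=70)
print(None if h is None else ((h[0][:5]+[800,450,0])/3).round(1))
a,b=onplane(k,316.5,205,98),onplane(k,317,108,98);print(a,b,np.linalg.norm(a-b),onplane(k,325,296,85))
cv2.imwrite("pics/crop.png",np.hstack([cv2.resize(w["frame"][0:250,250:380],None,fx=2.4,fy=2.4,interpolation=2),cv2.resize(f[150:250,260:380],(480,600),interpolation=2)]))if 0 else 0
cv2.imwrite("pics/crop.png",np.hstack([cv2.resize(w["frame"][0:250,250:380],(312,600),interpolation=2),cv2.resize(f[150:275,260:360],(480,600),interpolation=2)]))
```

```text
[[301.5  36.8  17.6]
 [544.8 245.8  20.6]
 [312.2 108.8  17.8]]
[[556.7 134.7 100. ]
 [565.1 190.7 100. ]
 [573.1 242.4 100. ]
 [580.7 295.8 100. ]] [np.float64(56.5), np.float64(52.4), np.float64(54.0)]
[[317.2 192.8  18.2]
 [301.5 205.5  14.2]]
[ 540.21704213 -325.32638991   98.        ] [ 508.27492837 -252.46210071   98.        ] 79.55817539427679 [ 587.79370615 -411.92526552   85.        ]
```

View pics/crop.png

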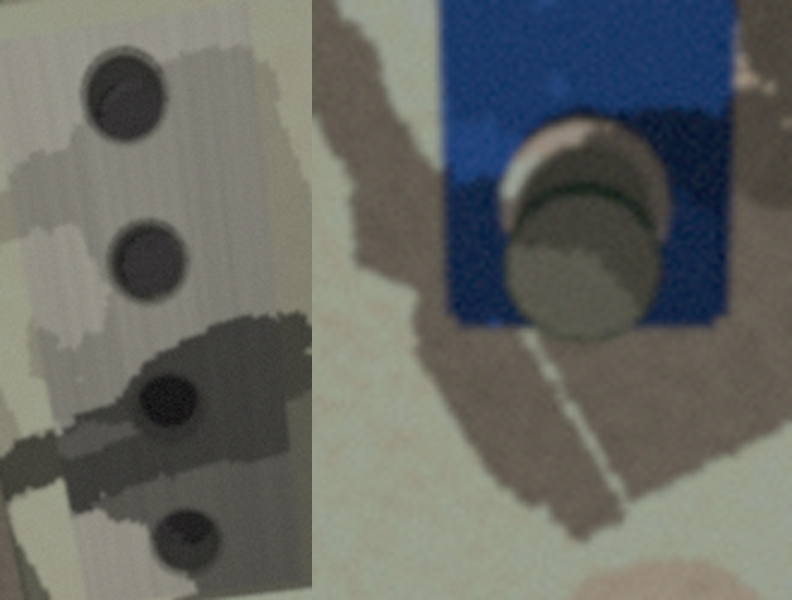

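Run:
```python
from h import *
w=np.load("pics/wh.npy",allow_pickle=True).item()
P=np.array([onplane(w,*a,100)[:2] for a in((327.9,225),(320,167.1),(311.7,108.8),(301.7,39.2))])
t=P[3]+P[2]*0-P[0];t/=np.linalg.norm(t);c=P.mean(0)
W=np.array([c+t*55*(i-1.5) for i in range(4)]);np.save("W.npy",W);np.save("t.npy",t);print(W,W-P,t)
q=down(0.42)
r.move_ptp([540.2,-325.3,150],q)
r.servo_line([540.2,-325.3,59.3],v=80,f_stop=8)
print(r.observe()["tcp_pos"],r.observe()["ft_force"])
r.gripper_to(0.0,60);o=r.observe();print(o["finger_gap"],o["tcp_pos"],o["ft_force"])
r.servo_line([540.2,-325.3,200],v=100)
o=r.observe();print(o["finger_gap"],o["ft_force"],o["clock"])
k=r.capture("wrist");cv2.imwrite("pics/held.png",k["frame"])
```

```text
[[556.43158582 134.07151158]
 [564.57560214 188.46521524]
 [572.71961846 242.85891891]
 [580.86363478 297.25262257]] [[ 0.14634762  0.29826685]
 [-0.45682788 -2.09822847]
 [ 0.09046136  1.00964596]
 [ 0.22001889  0.79031565]] [0.14807302 0.98897643]
[ 540.561244   -325.57444974   59.96692669] [0.16759328 0.24020643 0.3925456 ]
0.3132945138128415 [ 540.30335076 -325.37216117   59.57686643] [-1.73199059  0.47087026  3.03207449]
0.3152478406832329 [ 0.10345249  0.58509757 -0.7389516 ] 6.575
```

View pics/held.png

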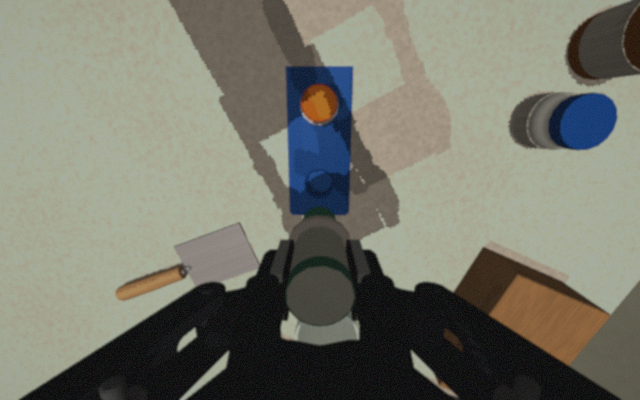

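The cartridge is held upright. Its top disc is centred at about (320,293) and the emptied hole is at (319,182). Next I'll estimate the in-hand offset and feel in well 3.

```bash
cat >> h.py <<'E'
W=np.load("W.npy");Q=down(-0.147)
T=np.array([-np.sin(-.147),np.cos(-.147)]);N=np.array([T[1],-T[0]])
def feel(xy,low,v=12,f=8):
    """descend from foot z 104 to foot z low; returns stopped, foot z"""
    h=r.servo_line([*xy,low+51.3],v=v,f_stop=f);o=r.observe()
    print(h,"foot",round(o["tcp_pos"][2]-51.3,1),np.round(o["tcp_pos"][:2]-xy,1),np.round(o["ft_force"],1),np.round(o["torque"],2),round(o["finger_gap"],3),o["clock"]);return h,o["tcp_pos"][2]-51.3
E
python3 - <<'E'
from h import *
k=r.capture("wrist");p=onplane(k,320,293,238.7);d=p[:2]-r.observe()["tcp_pos"][:2]
t=np.array([-np.sin(.42),np.cos(.42)]);off=d@t;print("offset tool y",off,"jaw",d@[t[1],-t[0]])
xy=W[2]
r.move_ptp([*xy,200],Q);r.servo_line([*xy,156],v=100);r.pause(.2)
h,z=feel(xy,67)
if h and z>90: r.servo_line([*xy,160],v=50)
E
```

```text
offset tool y 2.0598587460717326 jaw 0.8344026408840962
False foot 68.0 [0.1 0.1] [-2.2 -0.8  5.7] [-0.13  0.46 -0.01] 0.314 12.8083
```

Run:
```python
from h import *
r.pause(.2);print(r.observe()["tcp_pos"],r.observe()["ft_force"])
feel(W[2],63,v=8,f=7)
```

```text
[572.79602161 242.92913258 119.29415163] [-1.69701653 -0.57032525  4.47276499]
False foot 63.9 [0. 0.] [-3.1 -1.2  5.2] [-0.16  0.49 -0.  ] 0.318 13.6583
```

Well 3's floor gives at a steady force of about 6 N. I'll press on until the flange contacts, then check the picture for slip in the fingers.

Run:
```python
from h import *
feel(W[2],56,v=8,f=9)
r.pause(.2);o=r.observe();print(o["tcp_pos"],o["ft_force"])
k=r.capture("wrist");s=r.capture("scene")
cv2.imwrite("pics/p.png",np.vstack([k["frame"][100:400],cv2.resize(s["frame"][120:210,300:430],(640,443),interpolation=2)[:300]]))
```

```text
True foot 60.3 [0. 0.] [-0.4 -0.7  5. ] [-0.04  0.07  0.  ] 0.316 14.2417
[572.73724722 242.88265594 111.5983167 ] [-0.52906635 -0.21338203  5.12611096]
```

View pics/p.png

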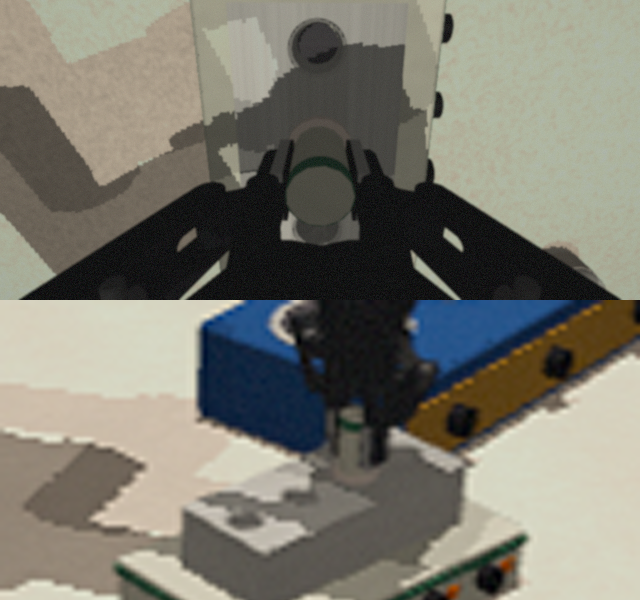

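In the wrist view the top disc is still at (320,293), so the cartridge hasn't slipped. The flange sits on the block at well 3, and the TCP height puts the foot about 40 mm deep. I'll release it and back off.

Run:
```python
from h import *
r.gripper_to(0.8);o=r.observe();print(o["finger_gap"],o["ft_force"])
p=o["tcp_pos"];r.servo_line([p[0],p[1],240],v=80)
b=W[2]-60*T
r.move_ptp([*b,240],Q);r.pause(.3)
o=r.observe();print(o["ft_force"],o["clock"])
k=r.capture("wrist");s=r.capture("scene");cv2.imwrite("pics/f.png",np.vstack([k["frame"][:300],cv2.resize(s["frame"][120:210,300:430],(640,443),interpolation=2)[:300]]))
np.save("pics/f.npy",k,allow_pickle=True)
```

```text
0.8020428543530804 [ 0.62625051 -0.15021008  0.05831954]
[-0.23736536 -0.6605798   0.53225145] 17.4333
```

View pics/f.png

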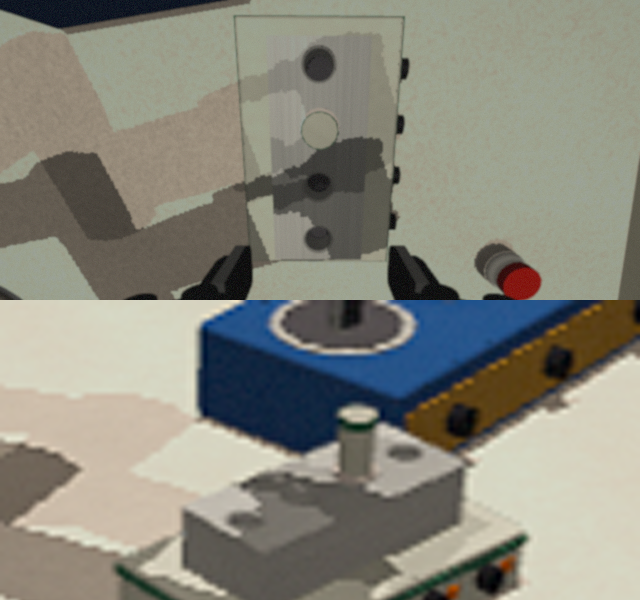

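The cartridge stands upright and free in well 3: top at (320,130) in the wrist view and (373,142) in the full scene view. One numeric check of its top height, then I'll hand in.

Run:
```python
from h import *
k=np.load("pics/f.npy",allow_pickle=True).item();s=r.capture("scene")
print("tri top",tri(ray(s,372.8,142.6),ray(k,319.5,130)).round(1),"z=150:",onplane(k,319.5,130,150).round(1),"z=160",onplane(k,319.5,130,160).round(1),"well3",W[2].round(1))
r.close_job()
```

```text
tri top [574.5 243.7 153.5] z=150: [573.6 242.9 150. ] z=160 [573.7 243.4 160. ] well3 [572.7 242.9]
the job is handed in; nothing more can be done
```

The new cartridge is pressed home in well 3 and released. I handed the job in at about 17.5 s on the robot's clock, and no verdict was reported.

I tried well 3 first and did not probe the other wells. Its floor gave at a steady 5–6 N, and the cartridge sank until the force rose when the flange met the block. I then opened the gripper and backed off.

**Depth by arm position:** the foot was about 40 mm below the mouth when the flange made contact, and the held cartridge had not slipped in the fingers.

**Pictures:** after release it stands upright, clear of the gripper, within about 1 mm of my estimate of the well axis. In these pictures the other things on the bench look undisturbed. I did not look at the used cartridge again after lifting the new one.

**Forces:** the readings I took stayed near 6 N. The final press was set to stop at a 9 N rise, and I did not record the brief peak at that stop.

**One small disagreement:** a rough two-camera estimate put the cartridge's top at 153.5 mm, against 150 mm if fully home. I put this down to camera calibration and pixel error, and relied on the arm's reading and the force rise at the flange.

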